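# Clamp the hinge slat and hold it

## Task

Lay the loose wooden slat flat on the clamp's board between jaw and fence, lengthwise along the fence, opposite the jaw and with its hinge recess at the end away from the robot, and let go of it. Then squeeze and release the clamp's trigger lever repeatedly (never push the jaw or rod by hand) until the jaw presses the slat against the fence, firmly but gently so that the soft wood is not crushed, and finish while still holding the trigger squeezed, because the clamp does not keep its pressure by itself. Leave everything else on the table where it is.

Things in the scene. Friction and masses are not known exactly. Their poses are not given: they have to be found in the camera images.
- clamp: fixed one-hand push clamp on a plywood board, 150 mm (x) by 295 mm (y), whose top, 12 mm above the table, is the bed for the slat. Origin on the table straight below the jaw face at ram = 0; +y: the way the jaw advances to the fence; +x: along the fence, away from the robot. Yaw within 0.2 rad. The housing at the -y end (y -157 to -85 mm) is 40 mm wide, 90 mm high.
- fence: the fixed wooden fence, a bar 140 mm along x, 16 mm thick, 20 mm high above the board. Its origin lies on the board, in the middle of the face that looks towards the jaw, at clamp y = +105 mm, x = 0.
- ram (a joint): how far the toothed rod has been pumped towards the fence, m: 0 to 0.100, starts between 0 and 0.015. A friction brake of 3 N holds it where it is left, no more. With the slat (30 mm) against the fence the unloaded jaw touches it at about 0.075.
- spring_nose (a joint): how far the jaw is pressed back into its spring, m: 0 free, 0.014 fully compressed. 2.5 N per mm, so it shows how hard the jaw presses: 0.004 is 10 N (a good firm hold), 0.008 is 20 N. The soft wood is crushed from 28 N (0.011); under 5 N (0.002) it is not held firmly.
- trigger (a joint): trigger angle, rad: 0 released (a spring returns it), 0.50 fully squeezed. A full squeeze drives the rod 15 mm (teeth 7.5 mm apart), a shorter one 7.5 or 0. On release the pawl slips back and the rod stays, but a compressed jaw spring pushes it back until about 3 N remain. Jaw force when squeezed: about 1.4 x (force on the pad - 3 N of return spring) - 3 N of brake.
- handle_mid (a point): middle of the upright fixed handle, 135 mm above the table, at clamp x = 0, y = -146 mm. The handle is 26 mm wide (x), 12 mm deep (y) and reaches from below up to 157 mm.
- lever_pad (a point): middle of the trigger lever's grip, 24 mm wide (x), 10 mm deep, 17 mm more above; 55 mm above the pivot (axis x at clamp y -115, z 80 mm). Released at clamp y -101, z 133 mm; squeezed towards the handle (-y), at y -129 mm when full. Over their outer faces handle and lever measure about 56 mm (60 at the top) released, 28 mm squeezed.
- lever: the trigger lever, turning with joint trigger (origin at its pivot).
- rod: the toothed steel rod with its collar, 12 mm wide, moving with joint ram, about 30 mm above the table; it sticks out behind the housing to clamp y = -227 mm at most.
- jaw: the black jaw plate on its spring at the rod's end, 44 mm wide (x), 10 mm thick, 18 mm high, its middle 23.5 mm above the table. Origin in the middle of its front face.
- slat: the loose slat of soft wood, 160 mm long, 30 mm wide, 22 mm high, about 55 g. Origin under its centre; x runs along its length towards the end with the recess, z up.
- slat_center (a point): centre of the slat, half-way up (11 mm above its underside), same axes as the slat.
- slat_recess (a point): middle of the hinge recess, a notch 38 mm long and 4 mm deep across the whole width of the upper face, 49 mm from the slat's centre, near its +x end.
- jar: bystander: glass jar with clip lid, 62 mm across, 80 mm high, origin underneath
- hinge: bystander: steel hinge lying open, 76 by 52 mm, 7 mm high, origin underneath
- depth_gauge: bystander: blue plastic depth gauge lying flat, 130 by 72 mm, 13 mm high, origin underneath
- centre_punch: bystander: silver centre punch lying, 110 mm long, 11 mm thick, origin underneath its middle
- tea_glass: bystander: tea glass, 54 mm across, 85 mm high, origin underneath
- glue: bystander: white glue bottle, 52 mm across, 130 mm high, origin underneath
- try_square: bystander: try square lying flat, 170 by 110 mm, 14 mm high, origin underneath its wooden stock
Mind the look-alikes: they are no part of the job. Of the things that look like the slat, the middle-sized one is meant.

How it is judged:
On the way, in this order (a step that is already met when the one before it is completed fails the run):
1. the slat lies flat and released on the board between jaw and fence, along the fence, recess away from the robot, and the jaw does not press on it yet (height (world z) of slat between 0.008 and 0.016 m and angle between slat's own z axis and vertical below 0.08 rad and angle between the x axis of slat and the x axis of clamp, either way round below 0.2 rad and x of slat_recess in the frame of clamp above 0.02 m and x of slat_center in the frame of clamp between -0.03 and 0.03 m and y of slat_center in the frame of clamp between 0.01 and 0.095 m and contact force between the fingers and slat below 0.1 N and contact force between jaw and slat below 1.5 N and linear speed of slat below 0.02 m/s), for 0.2 s.
2. pumped by the trigger, the jaw presses the slat against the fence (contact force between jaw and slat above 1.5 N and contact force between fence and slat above 1 N and value of joint ram above 0.065 m), for 0.1 s.
At the end, for the whole second after the job is handed in: The slat lies flat and flush along the fence (0.08 rad; centre within 35 mm of the jaw's line, recess away from the robot), pressed against it by the jaw with 5 to 26 N, while the fingers hold the trigger squeezed (over 0.03 rad and 1 N) and do not touch the slat (contact force between jaw and slat between 5 and 26 N and contact force between fence and slat above 3 N and value of joint trigger above 0.03 rad and contact force between the fingers and lever above 1 N and contact force between each of the arm, the fingers and slat below 0.5 N and height (world z) of slat between 0.008 and 0.016 m and angle between slat's own z axis and vertical below 0.08 rad and angle between the x axis of slat and the x axis of clamp, either way round below 0.08 rad and x of slat_recess in the frame of clamp above 0.015 m and x of slat_center in the frame of clamp between -0.035 and 0.035 m and y of slat_center in the frame of fence above -0.02 m and linear speed of slat below 0.02 m/s); the arm keeps its last pose, push and grip.
It fails at once if the slat is crushed: the jaw presses it with more than 28 N (contact force between jaw and slat above 28 N).
It fails at once if the jaw is pushed by hand (contact force between any of the arm, the fingers and jaw above 3 N).
It fails at once if the rod is pushed by hand (contact force between any of the arm, the fingers and rod above 3 N).
It fails at once if a bystander is shifted by more than 25 mm (distance of any of jar, hinge, depth_gauge, centre_punch, tea_glass, glue, try_square from where it was at the start of the episode above 0.025 m).
It also fails if it takes over 61 s, if anything falls off the work surface, if the arm or the gripper's body presses on something with over 40 N, if the wrist force passes 120 N, or if a joint passes its speed limit or range.

## Robot

A 6-joint arm with a two-finger parallel gripper is mounted at the origin on the work surface. World frame = base frame: x ahead of the robot, y to its left, z up, the work surface at z = 0. Lengths are in m, angles in rad, forces in N, time in s.
With the tool pointing down it reaches from about 0.275 to 0.75 m from the base axis. Payload 10.2 kg.
Tool frame: the origin (TCP) lies at the very end of the fingers, on their centre line; the grasp point (between the pads) lies 19 mm behind it; z points along the fingers, y is the direction in which the jaws open and shut (so a half turn about z gives the same grasp; the last joint's range is limited). The gripper opens to 88 mm and grips with 3 to 60 N. Pads are 18 mm wide; open, the fingers measure 123 mm over their backs; the gripper's body (75 mm by 187 mm) begins 45 mm behind the grasp point.
Start: joints at [-1.332, 0.313, 1.498, -0, 1.331, -0.223], TCP at [0.234, -0.47, 0.239] pointing down, gripper open.
Joint ranges: [-2.94, 2.94], [-0.97, 2.17], [0.19, 2.56], [-1.23, 4.37], [0.02, 3.11], [-2.88, 2.88]. Speed limits (rad/s): [2.39, 2.39, 3.01, 3.14, 3.14, 3.14].

## Interface

Orientations are given as [roll, pitch, yaw] about the fixed x, y, z axes, in that order (R = Rz(yaw) Ry(pitch) Rx(roll)).
In Python, from bench import bot gives the robot as it stands.
- The arm moves only by the tool send_rows, never from a script. Its argument "deltas" is one flat list of numbers, 5 for each row, row after row: the shift along the world's x, y, z in mm, then the turn about the world's z in rad, then the opening, from -1 (shut) to 1 (fully open). A call has 1 to 10 rows; each row is the pose to reach, as a shift and turn from the pose commanded when the call began; what a row does not reach only later rows make up. A row lasts 1/12 s, in which the tool goes at most 41.7 mm and 7.16 degrees, less where a joint would pass 70% of its speed; a pose out of reach is approached as far as the arm can. A call with a gripper value outside its range is refused whole. The fingers move at their own pace and stop on an object; "grip_force" is the grip in N (left out, the last holds). Time passes only in rows, so rows that repeat a pose let the fingers close. It gives the time, the measured TCP pose, the force and the opening at its end, in the units of the state.
- bot.observe(): the state, without advancing time (a new reading comes with each control period).
- bot.snapshot(name): name is "scene" or "side" or "wrist"; returns the picture (420x560x3 uint8, red, green, blue); there is no depth.
- bot.calibration(name): a dict with "camera_matrix" (3x3 intrinsics, pixels), "R" (3x3) and "t" (3): a world point X has camera coordinates R X + t; the wrist camera has in their place "T_tool_cam" (4x4, takes a point from camera to tool coordinates, whose origin is the TCP and whose axes are the flange's). Camera axes: x right, y down, z forward; pixel columns grow to the right and rows downward; lengths in m; the calibration is good to about 2 mm. A picture is of the moment at which its call begins: read the wrist's pose just before it. calibration takes no time and is no camera call.
- bot.close_job(): hands the job in, once; it reports no verdict.
The state is a dict: "clock": time; "qpos": joint angles; "dq": joint speeds; "joint_torque": joint torques, N m; "eef_pos": TCP position; "tcp_rot": TCP orientation; "wrist_force": force on the tool from outside, world axes, zero at the start; "torque": the same for the moment, N m; "grip_width": opening from 0.0 (shut) to 1.0 (fully open).
Only numpy, scipy, OpenCV 4.12 (cv2) and the standard library are available. Lean on these libraries where they do the work, as an engineer would, in place of code of your own. Each camera call takes 0.05 s, during which the arm holds its last target. There are 200 camera calls.

## Working session

There is one attempt and no reset: what is moved stays moved. The work goes in short steps, Python scripts to look and compute and a tool call to move; the robot and the scene stay as the last step left them, time stands still between calls to the robot, and variables do not carry over. Pictures are saved under pics/ and viewed, about 8 in all and at most 12, crops included, and the job is handed in when it is done.

Besides the shell and the picture viewer there is one more tool, called after "Call:" by a JSON object that holds its "method" and its "body". send_rows: Moves the arm, as the interface text tells. Its arguments: {"type":"object","properties":{"deltas":{"type":"array","items":{"type":"number"}},"grip_force":{"type":"number"}},"required":["deltas"]}

```bash
mkdir -p pics
cat > h.py <<'E'
from bench import bot
import cv2, numpy as np
def snap(n,f):
    im=bot.snapshot(n); cv2.imwrite('pics/'+f,im[:,:,::-1]); return im
def cam(n):
    c=bot.calibration(n); return [np.array(c[k]) for k in('camera_matrix','R','t')]
def ray(n,uv,z,c=None):
    K,R,t=c or cam(n); d=R.T@np.linalg.inv(K)@np.array([*uv,1.]); o=-R.T@t
    return o+d*(z-o[2])/d[2]
def proj(n,X,c=None):
    K,R,t=c or cam(n); p=K@(R@np.array(X)+t); return p[:2]/p[2]
def wcam(s):
    from scipy.spatial.transform import Rotation as Ro
    c=bot.calibration('wrist'); T=np.eye(4); T[:3,:3]=Ro.from_euler('xyz',s['tcp_rot']).as_matrix(); T[:3,3]=s['eef_pos']
    M=np.linalg.inv(T@np.array(c['T_tool_cam'])); return np.array(c['camera_matrix']),M[:3,:3],M[:3,3]
E
python3 - <<'E'
from h import *
a=snap('scene','a.png');b=snap('side','b.png')
for n in('scene','side'):
    K,R,t=cam(n);print(n,-R.T@t,K[0,0])
print(bot.observe()); print(bot.calibration('wrist'))
E
```

```text
scene [ 1.23918932 -0.3679759   1.36688394] 492.9689727457178
side [ 0.54381097 -0.71273498  0.81479239] 436.9523415156196
{'clock': 0.1, 'qpos': array([-1.33240984e+00,  3.13379260e-01,  1.49831904e+00,  3.97874020e-05,
        1.33098430e+00, -2.23412280e-01]), 'dq': array([ 0.00013651, -0.00277943, -0.00237488, -0.00030235,  0.00046577,
        0.000858  ]), 'joint_torque': array([ 2.73841513e-03, -4.02813613e+01, -2.52642399e+01,  6.94947084e-02,
        3.42395017e-02, -6.85786608e-05]), 'eef_pos': array([ 0.23386217, -0.46981176,  0.2382417 ]), 'tcp_rot': array([-3.14053836e+00, -2.79165115e-04,  4.61789151e-01]), 'wrist_force': array([-0.72742208,  0.30195979,  0.06684701]), 'torque': array([ 0.00644017, -0.0212022 ,  0.00034197]), 'grip_width': 0.9999393300399426}
{'camera_matrix': array([[338.43280795,   0.        , 279.49878092],
       [  0.        , 338.43280795, 212.26786564],
       [  0.        ,   0.        ,   1.        ]]), 'T_tool_cam': array([[-1.16680955e-04, -9.53994790e-01, -2.99823161e-01,
         7.80224096e-02],
       [ 9.99998820e-01,  3.47887568e-04, -1.49609437e-03,
        -4.31026796e-04],
       [ 1.53157099e-03, -2.99822982e-01,  9.53993624e-01,
        -1.45295860e-01],
       [ 0.00000000e+00,  0.00000000e+00,  0.00000000e+00,
         1.00000000e+00]])}
```

View pics/a.png

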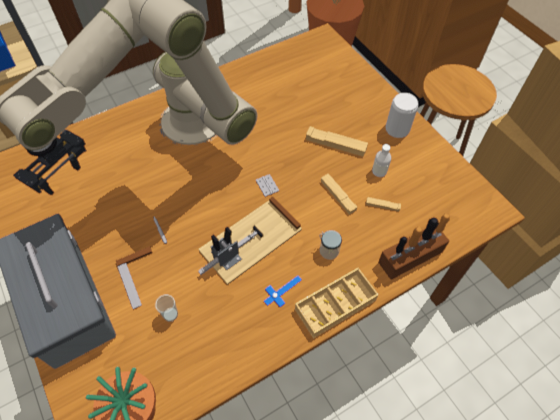

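View pics/b.png

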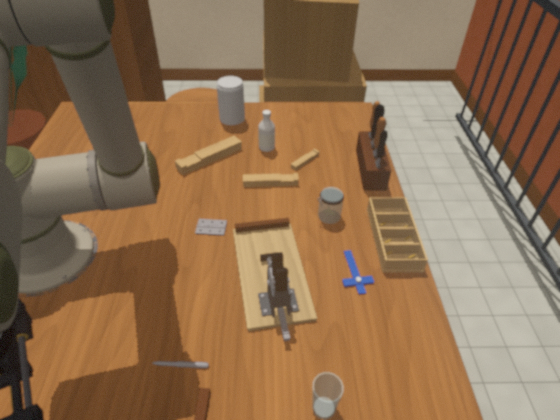

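Slat candidates in the scene picture are (336,141) large, (338,193) middle and (383,203) small. The middle-sized one at (338,193) fits. I'll measure all three and confirm in an enlarged crop.

Run:
```python
from h import *
a=cv2.imread('pics/a.png');b=cv2.imread('pics/b.png')
c1=cv2.resize(a[115:225,290:410],None,fx=3.3,fy=3.3,interpolation=cv2.INTER_CUBIC)
c2=cv2.resize(b[130:240,170:330],None,fx=2.4,fy=2.4,interpolation=cv2.INTER_CUBIC)
c3=cv2.resize(a[185:295,190:310],None,fx=3.3,fy=3.3,interpolation=cv2.INTER_CUBIC)
W=np.zeros((600,800,3),np.uint8)
W[:363,:396]=c1;W[:363,400:796]=c3;W[366:600,:384]=c2[:234]
cv2.imwrite('pics/c.png',W)
for n,im in(('scene',a),('side',b)):
    hsv=cv2.cvtColor(im,cv2.COLOR_BGR2HSV)
    for p in([(336,141),(338,193),(383,203),(255,240)] if n=='scene' else [(215,155),(270,181),(305,160),(270,300)]):
        print(n,p,hsv[p[1],p[0]])
    print('table',hsv[200,300] if n=='side' else hsv[215,310])
    m=cv2.inRange(hsv,(14,60,170),(26,165,255))
    k=cv2.findContours(m,cv2.RETR_EXTERNAL,cv2.CHAIN_APPROX_NONE)[0]
    for c in k:
        if cv2.contourArea(c)<80: continue
        r=cv2.minAreaRect(c)
        P=np.array([ray(n,q,0.022)[:2] for q in cv2.boxPoints(r)])
        w=cv2.minAreaRect(np.array([ray(n,q[0],0.022)[:2] for q in c],np.float32))
        print(n,np.round(r[0]),np.round(w[0],3),np.round(w[1],3),round(w[2],1))
```

```text
scene (336, 141) [ 20 108 236]
scene (338, 193) [ 19 106 233]
scene (383, 203) [ 19 107 235]
scene (255, 240) [ 19  96 222]
table [ 17 168 210]
scene [336. 298.] [0.855 0.061] [0.242 0.113] 88.7
scene [209. 250.] [ 0.526 -0.188] [0.06  0.051] 13.5
scene [253. 237.] [ 0.556 -0.055] [0.159 0.304] 9.2
scene [383. 202.] [0.66  0.377] [0.117 0.032] 46.9
scene [314. 205.] [0.552 0.176] [0.046 0.122] 3.2
scene [343. 188.] [0.549 0.297] [0.17  0.081] 4.0
scene [408. 167.] [0.587 0.539] [0.04 0.16] 2.9
scene [337. 138.] [0.356 0.401] [0.226 0.053] 39.7
scene [552.  49.] [0.411 1.434] [0.051 0.115] 42.0
scene [17. 58.] [-0.647 -0.468] [0.115 0.195] 89.9
side (215, 155) [ 16 130 108]
side (270, 181) [ 17 123 133]
side (305, 160) [ 18 115 169]
side (270, 300) [12 63 81]
table [ 14 150 182]
side [242. 398.] [ 0.496 -0.364] [0.076 0.02 ] 87.0
side [396. 386.] [ 0.782 -0.344] [0.126 0.014] 88.0
side [ 38. 355.] [ 0.096 -0.279] [0.017 0.073] 2.9
side [227. 370.] [ 0.467 -0.303] [0.197 0.021] 84.4
side [ 58. 355.] [ 0.134 -0.268] [0.209 0.015] 89.3
side [ 55. 320.] [ 0.102 -0.204] [0.041 0.095] 0.6
side [116. 333.] [ 0.236 -0.228] [0.07  0.159] 16.9Traceback (most recent call last):
  File "<stdin>", line 20, in <module>
  File "h.py", line 8, in ray
    K,R,t=c or cam(n); d=R.T@np.linalg.inv(K)@np.array([*uv,1.]); o=-R.T@t
               ~~~^^^
  File "h.py", line 6, in cam
    c=bot.calibration(n); return [np.array(c[k]) for k in('camera_matrix','R','t')]
ValueError: time passes only in moves, steps and waits
```

View pics/c.png

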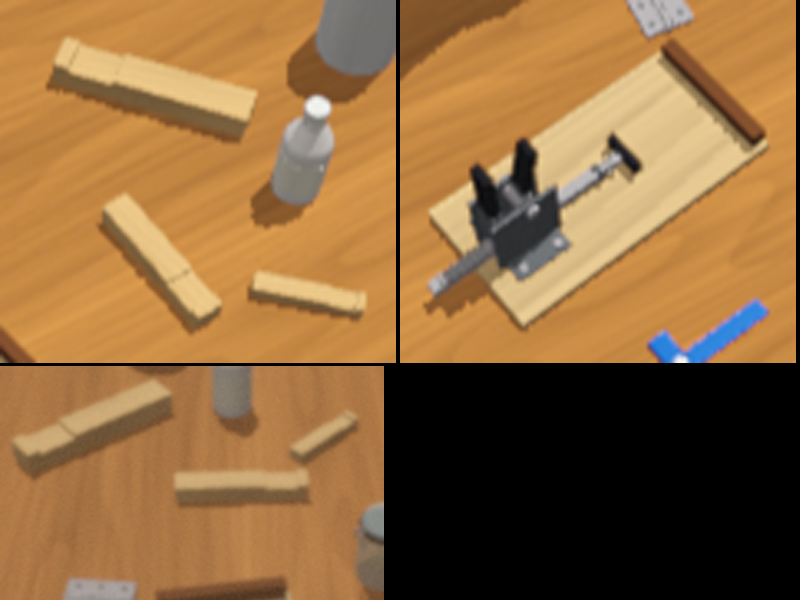

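The crop confirms it: the middle slat has its plain end at the upper left and its recess at the lower right, which is the +x end, so it needs no flip. Next I'll work out the positions from the crop pixels.

Run:
```python
from h import *
C=cam('scene');S=cam('side')
f=lambda u,v,ox,oy:(u/3.3+ox,v/3.3+oy)
s=lambda u,v,z:ray('',f(u,v,290,115),z,C)
c=lambda u,v,z:ray('',f(u-400,v,190,185),z,C)
for n,x in dict(slat_plain1=s(103,208,.022),slat_plain2=s(128,196,.022),far1=s(219,299,.022),far2=s(195,316,.022),step1=s(166,282,.022),step2=s(190,266,.022),
 bL=c(430,211,.012),bN=c(523,322,.012),bR=c(767,147,.012),fT1=c(664,50,.032),fT2=c(754,140,.032),jaw=c(625,150,.0325),
 handle=c(478,168,.157),lever=c(526,143,.150)).items(): print(n,np.round(x,3))
for n,p,q,z in(('jar',(330,233),(331,195),.08),('glue',(386,149),(267,114),.13),('hinge',(267,185),(211,227),.007)):
    print(n,ray('',p,z,C).round(3),ray('',q,z,S).round(3))
print('side slat corners',[ray('',q,.022,S).round(3) for q in((175/2.4+170,474/2.4-152.5+130),(308/2.4+170,472/2.4-152.5+130))])
```

```text
slat_plain1 [0.476 0.257 0.022]
slat_plain2 [0.476 0.287 0.022]
far1 [0.626 0.294 0.022]
far2 [0.63  0.262 0.022]
step1 [0.583 0.26  0.022]
step2 [0.579 0.292 0.022]
bL [ 0.502 -0.213  0.012]
bN [ 0.647 -0.19   0.012]
bR [0.606 0.096 0.012]
fT1 [0.47  0.06  0.032]
fT2 [0.602 0.082 0.032]
jaw [ 0.549 -0.028  0.033]
handle [ 0.565 -0.176  0.157]
lever [ 0.56  -0.128  0.15 ]
jar [0.692 0.14  0.08 ] [0.707 0.126 0.08 ]
glue [0.548 0.45  0.13 ] [0.544 0.438 0.13 ]
hinge [0.398 0.091 0.007] [0.398 0.086 0.007]
side slat corners [array([0.473, 0.282, 0.022]), array([0.634, 0.285, 0.022])]
```

Call:
{"method": "send_rows", "body": {"deltas": [14,37,0,-0.1,1,28,74,0,-0.2,1,43,112,0,-0.3,1,57,150,0,-0.42,1,71,187,0,-0.42,1,85,224,0,-0.42,1,100,262,0,-0.42,1,114,300,0,-0.42,1,128,337,0,-0.42,1,142,374,0,-0.42,1]}}

```text
clock: 0.93
eef_pos: [0.376, -0.094, 0.2387]
tcp_rot: [3.142, -0.0, 0.042]
wrist_force: [0.3, -1.0, 0.7]
grip_width: 0.998
```

Call:
{"method": "send_rows", "body": {"deltas": [14,37,0,0,1,28,74,-10,0,1,43,112,-20,0,1,57,150,-30,0,1,71,187,-40,0,1,85,224,-50,0,1,100,262,-60,0,1,114,300,-70,0,1,128,337,-80,0,1,141,369,-80,0,1]}}

```text
clock: 1.77
eef_pos: [0.5162, 0.2753, 0.1562]
tcp_rot: [3.141, 0.004, 0.043]
wrist_force: [0.2, -1.2, -0.5]
grip_width: 0.998
```

Run:
```python
from h import *
s=bot.observe();w=snap('wrist','d.png');print(s['clock'],s['eef_pos'],s['tcp_rot'])
C=wcam(s);print(proj('',[.552,.274,.022],C))
hsv=cv2.cvtColor(w,cv2.COLOR_RGB2HSV)
m=cv2.inRange(hsv,(12,40,150),(28,140,255))
for c in cv2.findContours(m,cv2.RETR_EXTERNAL,cv2.CHAIN_APPROX_NONE)[0]:
    if cv2.contourArea(c)<1500: continue
    q=cv2.minAreaRect(np.array([ray('',p[0],.022,C)[:2] for p in c],np.float32)); print(cv2.boundingRect(c),np.round(q[0],4),np.round(q[1],4),q[2])
```

```text
1.7667 [0.51616304 0.27530497 0.15620087] [3.14072184 0.00379663 0.04280375]
[283.90814034 158.54576866]
(138, 364, 85, 49) [0.3201 0.3692] [0.082  0.0464] 38.90801239013672
(48, 254, 71, 67) [0.4239 0.4529] [0.057  0.0426] 37.871299743652344
(259, 51, 42, 197) [0.5526 0.2781] [0.1599 0.0321] 2.4378674030303955
(122, 0, 87, 74) [0.6443 0.365 ] [0.0679 0.021 ] 45.25550842285156
```

View pics/d.png

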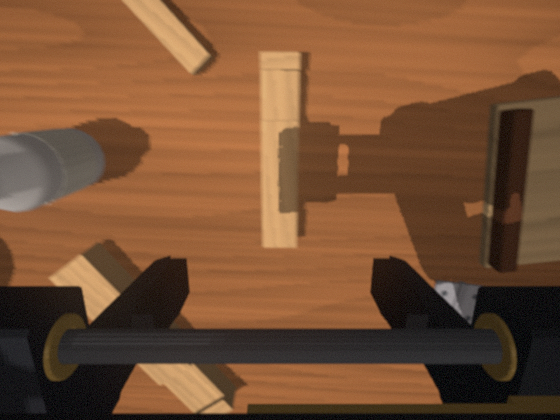

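The wrist view shows the slat upright at columns 259–301, rows 51–248, with its recess at the top (far end). It measures 160 x 32 mm, so it is the right one. Now I'll grasp it 35 mm before its centre.

Call:
{"method": "send_rows", "body": {"deltas": [1.5,1.5,-40,0,1,1.5,1.5,-80,0,1,1.5,1.5,-115,0,1,1.5,1.5,-140,0,1,1.5,1.5,-152,0,1,1.5,1.5,-152,0,1,1.5,1.5,-152,0,-0.5,1.5,1.5,-152,0,-0.8,1.5,1.5,-152,0,-1,1.5,1.5,-152,0,-1], "grip_force": 15}}

```text
clock: 2.65
eef_pos: [0.5191, 0.2747, 0.0082]
tcp_rot: [-3.141, -0.002, 0.042]
wrist_force: [0.3, 1.0, 0.2]
grip_width: 0.722
```

Call:
{"method": "send_rows", "body": {"deltas": [0,0,0,0,-1,0,0,0,0,-1,0,0,0,0,-1,0,0,0,0,-1,0,0,0,0,-1]}}

```text
clock: 3.07
eef_pos: [0.5184, 0.2745, 0.0068]
tcp_rot: [3.142, 0.0, 0.042]
wrist_force: [0.7, 0.7, -0.1]
grip_width: 0.342
```

Call:
{"method": "send_rows", "body": {"deltas": [0,0,40,0,-1,0,0,80,0,-1,-2,-30,110,0,-1,-4,-70,115,0.03,-1,-6,-110,115,0.06,-1,-8,-150,115,0.09,-1,-11,-190,115,0.108,-1,-13,-225,115,0.108,-1,-15,-256,115,0.108,-1,-15,-256,115,0.108,-1]}}

```text
clock: 3.9
eef_pos: [0.5033, 0.0141, 0.1218]
tcp_rot: [3.141, 0.0, 0.145]
wrist_force: [0.0, -0.5, 0.5]
grip_width: 0.334
```

Run:
```python
from h import *
s=bot.observe();w=snap('wrist','e.png');print(s['clock'],s['eef_pos'],s['tcp_rot'],s['grip_width'])
np.savez('e.npz',**{k:s[k] for k in('eef_pos','tcp_rot')})
C=wcam(s)
for n,y,z in(('jaw',10,.0325),('f1',105,.032)):
  for x in(-70,70):
    a=.15;print(n,x,proj('',[.546+x/1e3*np.cos(a)-y/1e3*np.sin(a),-.033+x/1e3*np.sin(a)+y/1e3*np.cos(a),z],C).round())
```

```text
3.9 [0.50325594 0.01413577 0.12178335] [3.14063184e+00 1.10239723e-04 1.45280815e-01] 0.3340320194079901
jaw -70 [337. 261.]
jaw 70 [347.  60.]
f1 -70 [213. 261.]
f1 70 [198.  61.]
```

View pics/e.png

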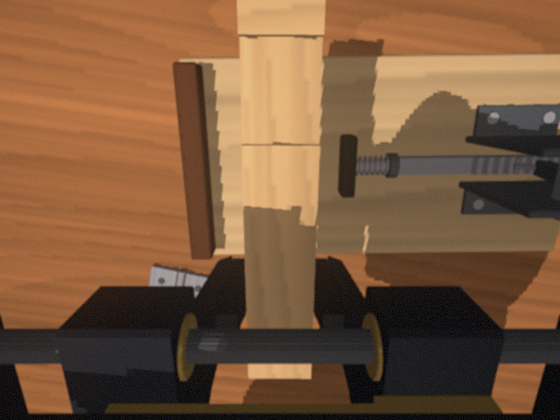

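Wrist view: the fence's inner top edge runs (201,63)–(213,257) and the jaw front is at column 339, rows 135–196. Both are close to my predictions. I'll refine from these.

Run:
```python
from h import *
s=np.load('e.npz');C=wcam(s)
F=[ray('',p,.032,C)[:2] for p in((213,257),(201,63))]
J=[ray('',p,.0325,C)[:2] for p in((340,196),(340,135))]
d=F[1]-F[0];a=np.arctan2(d[1],d[0]);print('fence',F,np.linalg.norm(d),'yaw',a)
ex=np.array([np.cos(a),np.sin(a)]);ey=np.array([-ex[1],ex[0]])
o=(F[0]+F[1])/2-.105*ey
print('origin',o);
for j in J: print('jaw xy',(j-o)@ex,(j-o)@ey)
print('origin x by jaw',o+((J[0]+J[1])/2-o)@ex*ex)
S=[ray('',p,.122+.015,C)[:2] for p in((239,0),(325,0))];print(S)
# slat centre target y=55
t=o+.055*ey-.035*ex;print('tcp target',t, 'delta mm',(t-s['eef_pos'][:2])*1e3,'dyaw',a-s['tcp_rot'][2])
```

```text
fence [array([0.46438383, 0.06030661]), array([0.59871333, 0.07960522])] 0.13570869740069358 yaw 0.14268983163100576
origin [ 0.54648022 -0.03397698]
jaw xy -0.019608570208191584 0.011281195152816701
jaw xy 0.023091365827043638 0.013679847880562477
origin x by jaw [ 0.54820392 -0.03372934]
[array([0.61180873, 0.04452284]), array([0.61599188, 0.01588966])]
tcp target [0.50401459 0.01548684] delta mm [0.75865428 1.35107811] dyaw -0.0025909837854848627
```

Call:
{"method": "send_rows", "body": {"deltas": [0.5,4,-30,0,-1,0.5,4,-60,0,-1,0.5,4,-85,0,-1,0.5,4,-95,0,-1,0.5,4,-100,0,-1,0.5,4,-102,0,-1,0.5,4,-102,0,-1,0.5,4,-102,0,-1]}}

```text
clock: 4.62
eef_pos: [0.5046, 0.0225, 0.0209]
tcp_rot: [3.141, -0.002, 0.15]
wrist_force: [0.9, -0.1, -0.1]
grip_width: 0.342
```

Call:
{"method": "send_rows", "body": {"deltas": [0,-4,-1,0,-1,0,-4,-2,0,-1,0,-4,-2,0,-1,0,-4,-2,0,-0.05,0,-4,-2,0,-0.05,0,-4,-2,0,-0.05,0,-4,-2,0,-0.05]}}

```text
clock: 5.2
eef_pos: [0.5039, 0.0185, 0.0177]
tcp_rot: [-3.142, 0.0, 0.15]
wrist_force: [-0.6, 0.6, 0.6]
grip_width: 0.474
```

Call:
{"method": "send_rows", "body": {"deltas": [0,0,10,0,-0.05,0,0,30,0,-0.05,0,0,60,0,-0.05,0,0,100,0,-0.05,-6,38,140,0,0.5,-6,38,165,0,1,-6,38,165,0,1]}}

```text
clock: 5.78
eef_pos: [0.4998, 0.058, 0.1896]
tcp_rot: [3.139, -0.011, 0.152]
wrist_force: [0.5, -0.7, 0.8]
grip_width: 0.681
```

Run:
```python
from h import *
s=bot.observe();w=snap('wrist','f.png');print(s['clock'],s['eef_pos'],s['tcp_rot'],s['grip_width'])
np.savez('f.npz',**{k:s[k] for k in('eef_pos','tcp_rot')})
```

```text
5.7833 [0.49982288 0.05799671 0.18963166] [ 3.13905557 -0.01076397  0.1519945 ] 0.6814808075971758
```

View pics/f.png

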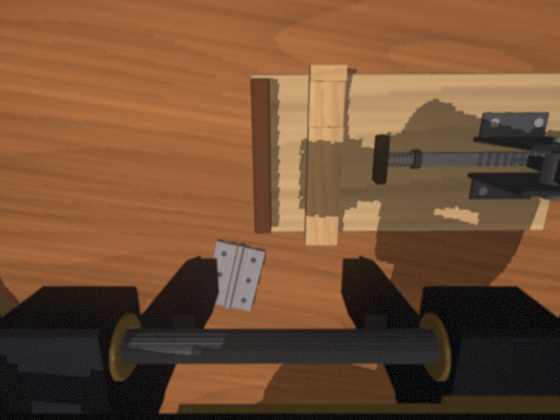

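The slat lies parallel to the fence at columns 304–348, rows 65–244, with its recess at the far end. It is centred opposite the jaw at row 159. Next I'll move over the trigger.

Call:
{"method": "send_rows", "body": {"deltas": [8,-27,5,0,1,20,-65,8,0,1,31,-103,8,-0.005,1,43,-140,8,-0.005,1,54,-178,8,-0.005,1,65,-213,8,-0.005,1,65,-215,8,-0.005,1,65,-215,8,-0.005,1], "grip_force": 13}}

```text
clock: 6.5
eef_pos: [0.5624, -0.1603, 0.1893]
tcp_rot: [-3.14, 0.002, 0.142]
wrist_force: [-0.9, 0.0, -1.0]
grip_width: 1.005
```

Run:
```python
from h import *
s=bot.observe();w=snap('wrist','g.png');print(s['clock'],s['eef_pos'],s['tcp_rot'],s['grip_width'])
np.savez('g.npz',**{k:s[k] for k in('eef_pos','tcp_rot')})
C=wcam(s)
o=np.array([.5475,-.034]);a=.143;ex=np.array([np.cos(a),np.sin(a)]);ey=np.array([-ex[1],ex[0]])
for n,x,y,z in(('h',-13,-140,.157),('h',13,-140,.157),('h',-13,-152,.157),('h',13,-152,.157),('l',12,-98,.150),('l',12,-92,.15)):
    print(n,x,y,proj('',[*(o+x/1e3*ex+y/1e3*ey),z],C).round())
print('in clamp',(s['eef_pos'][:2]-o)@ex,(s['eef_pos'][:2]-o)@ey)
```

```text
6.5 [ 0.56235107 -0.16025204  0.1892849 ] [-3.14017381e+00  1.97241893e-03  1.41821315e-01] 1.0046767163438184
h -13 -140 [303. 264.]
h 13 -140 [304. 222.]
h -13 -152 [324. 264.]
h 13 -152 [326. 222.]
l 12 -98 [230. 220.]
l 12 -92 [220. 220.]
in clamp -0.0032930914278322416 -0.12707984757281784
```

View pics/g.png

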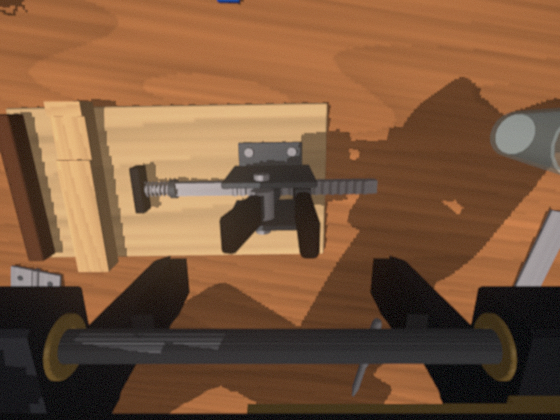

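Handle top is at columns 298–320, lever top at columns 222–240, within about 2–3 mm of predicted. I'll descend around them.

Call:
{"method": "send_rows", "body": {"deltas": [2,5,0,0,1,2,5,-15,0,1,2,5,-30,0,1,2,5,-45,0,1,2,5,-60,0,1,2,5,-75,0,1,2,5,-75,0,1,2,5,-75,0,1]}}

```text
clock: 7.22
eef_pos: [0.5647, -0.1521, 0.1158]
tcp_rot: [-3.141, 0.001, 0.146]
wrist_force: [-0.6, -0.7, 1.2]
grip_width: 1.002
```

Call:
{"method": "send_rows", "body": {"deltas": [0,0,0,0,0.3,0,0,0,0,0.3,0,-2,0,0,0.3,0,-2,0,0,0.3]}}

```text
clock: 7.55
eef_pos: [0.5651, -0.1558, 0.1164]
tcp_rot: [3.141, -0.001, 0.145]
wrist_force: [-0.1, 0.0, 0.0]
grip_width: 0.718
```

Call:
{"method": "send_rows", "body": {"deltas": [0,-3,0,0,-1,1,-6,0,0,-1,1,-9,0,0,-1,2,-12,0,0,-1,2,-14,0,0,-1,2,-14,0,0,-1,2,-14,0,0,-1]}}

```text
clock: 8.13
eef_pos: [0.5666, -0.167, 0.1158]
tcp_rot: [-3.136, 0.001, 0.145]
wrist_force: [-2.4, 14.8, 6.1]
grip_width: 0.365
```

Call:
{"method": "send_rows", "body": {"deltas": [0,0,0,0,-1,0,0,0,0,-1,0,0,0,0,-1]}}

```text
clock: 8.38
eef_pos: [0.5666, -0.167, 0.1158]
tcp_rot: [-3.136, 0.001, 0.145]
wrist_force: [-2.1, 13.7, 6.0]
grip_width: 0.367
```

Call:
{"method": "send_rows", "body": {"deltas": [0,3,0,0,0.2,-1,8,5,0,0.5,-2,14,10,0,0.5,-2,14,10,0,0.5,-2,14,10,0,0.5]}}

```text
clock: 8.8
eef_pos: [0.5649, -0.1556, 0.126]
tcp_rot: [3.141, -0.0, 0.145]
wrist_force: [0.9, -0.1, -0.2]
grip_width: 0.718
```

Call:
{"method": "send_rows", "body": {"deltas": [0,-2,0,0,-1,1,-6,0,0,-1,1,-10,0,0,-1,2,-14,0,0,-1,2,-14,0,0,-1,2,-14,0,0,-1,2,-14,0,0,-1]}}

```text
clock: 9.38
eef_pos: [0.5667, -0.1682, 0.1256]
tcp_rot: [-3.138, 0.001, 0.145]
wrist_force: [-1.9, 9.0, 3.9]
grip_width: 0.338
```

Run:
```python
from h import *
s=bot.observe();w=snap('wrist','i.png');b=snap('side','j.png');print(s['clock'],s['eef_pos'],s['grip_width'],s['wrist_force'])
np.savez('i.npz',**{k:s[k] for k in('eef_pos','tcp_rot')})
W=np.zeros((420,800,3),np.uint8);W[:,:560]=cv2.imread('pics/i.png');W[:400,560:]=cv2.resize(cv2.imread('pics/j.png')[190:340,220:310],(240,400));cv2.imwrite('pics/k.png',W)
```

```text
9.3833 [ 0.5666788  -0.16822842  0.12556832] 0.33791937970199193 [-1.94282239  9.00225631  3.88327056]
```

View pics/k.png

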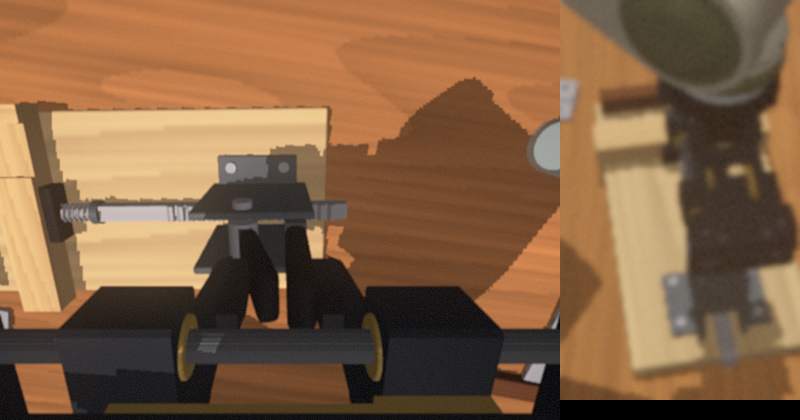

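Two full strokes have moved the jaw from 12 to about 42 mm, and it has just reached the slat (jaw columns 40–72, row 212). I'll do two more strokes, a bit slower.

Call:
{"method": "send_rows", "body": {"deltas": [0,3,0,0,0.2,-1,8,0,0,0.5,-2,14,0,0,0.5,-2,14,0,0,0.5,-2,14,0,0,0.5]}}

```text
clock: 9.9
eef_pos: [0.5648, -0.1557, 0.1255]
tcp_rot: [3.141, 0.0, 0.145]
wrist_force: [0.2, 1.7, 0.2]
grip_width: 0.693
```

Call:
{"method": "send_rows", "body": {"deltas": [0,-1,0,0,0.2,0,-4,0,0,0,1,-7,0,0,-0.2,1,-10,0,0,-0.4,2,-13,0,0,-1,2,-13,0,0,-1,2,-13,0,0,-1,2,-13,0,0,-1]}}

```text
clock: 10.57
eef_pos: [0.5668, -0.1682, 0.1257]
tcp_rot: [-3.141, 0.0, 0.145]
wrist_force: [-0.6, 5.3, 1.1]
grip_width: 0.342
```

Call:
{"method": "send_rows", "body": {"deltas": [0,3,0,0,0.2,-1,8,0,0,0.5,-2,13,0,0,0.5,-2,13,0,0,0.5,-2,13,0,0,0.5]}}

```text
clock: 10.98
eef_pos: [0.5649, -0.1557, 0.1256]
tcp_rot: [3.141, 0.0, 0.145]
wrist_force: [-0.2, 0.5, -0.6]
grip_width: 0.691
```

Call:
{"method": "send_rows", "body": {"deltas": [0,-1,0,0,0.2,0,-4,0,0,0,1,-7,0,0,-0.2,1,-10,0,0,-0.4,2,-13,0,0,-1,2,-13,0,0,-1,2,-13,0,0,-1,2,-13,0,0,-1]}}

```text
clock: 11.65
eef_pos: [0.5668, -0.1682, 0.1258]
tcp_rot: [-3.141, 0.0, 0.145]
wrist_force: [-1.4, 4.7, 1.1]
grip_width: 0.338
```

Run:
```python
from h import *
s=bot.observe();w=snap('scene','l.png');b=snap('side','m.png');print(s['clock'],s['eef_pos'],s['grip_width'],s['wrist_force'])
W=np.zeros((400,800,3),np.uint8);W[:,:480]=cv2.resize(cv2.imread('pics/l.png')[185:285,190:310],(480,400),interpolation=2);W[:,480:]=cv2.resize(cv2.imread('pics/m.png')[200:320,220:316],(320,400),interpolation=2);cv2.imwrite('pics/n.png',W)
```

```text
11.65 [ 0.56683525 -0.1681746   0.12575028] 0.3384024776963498 [-1.41111868  4.708445    1.07936984]
```

View pics/n.png

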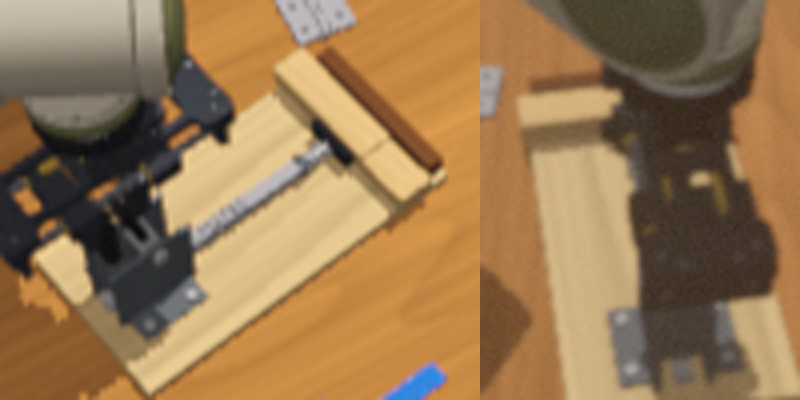

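The slat is parallel and a few mm short of the fence. On the next stroke the jaw will load it, so I'll squeeze slowly with a lower grip force and the centre nearer half-stroke.

Call:
{"method": "send_rows", "body": {"deltas": [0,3,0,0,0.2,-1,8,0,0,0.5,-2,13,0,0,0.5,-2,13,0,0,0.5,-2,13,0,0,0.5]}}

```text
clock: 12.17
eef_pos: [0.5649, -0.1557, 0.1256]
tcp_rot: [3.141, 0.0, 0.145]
wrist_force: [0.9, 1.1, -0.4]
grip_width: 0.693
```

Call:
{"method": "send_rows", "body": {"deltas": [0,-1,0,0,0.3,0,-2,0,0,0.2,0,-4,0,0,0.1,1,-5,0,0,0,1,-6,0,0,-0.1,1,-6,0,0,-0.2,1,-6,0,0,-0.3,1,-6,0,0,-0.4,1,-6,0,0,-0.6,1,-6,0,0,-0.6], "grip_force": 10}}

```text
clock: 13.0
eef_pos: [0.566, -0.1627, 0.1259]
tcp_rot: [3.139, -0.0, 0.144]
wrist_force: [-1.7, -5.1, 0.6]
grip_width: 0.461
```

Call:
{"method": "send_rows", "body": {"deltas": [0,0,0,0,-1,0,0,0,0,-1,0,0,0,0,-1]}}

```text
clock: 13.25
eef_pos: [0.566, -0.1627, 0.1259]
tcp_rot: [3.14, -0.0, 0.144]
wrist_force: [-0.2, -5.3, 0.4]
grip_width: 0.458
```

Call:
{"method": "send_rows", "body": {"deltas": [0,-0.5,0,0,-1,0,-1,0,0,-1,0,-1,0,0,-1,0,-1,0,0,-1,0,-1,0,0,-1]}}

```text
clock: 13.67
eef_pos: [0.566, -0.1628, 0.1259]
tcp_rot: [3.141, -0.0, 0.145]
wrist_force: [-1.2, -3.9, 2.6]
grip_width: 0.462
```

Call:
{"method": "send_rows", "body": {"deltas": [0,-1,0,0,-1,0,-2,0,0,-1,0,-2,0,0,-1,0,-2,0,0,-1]}}

```text
clock: 14.0
eef_pos: [0.5661, -0.1639, 0.1259]
tcp_rot: [-3.141, -0.001, 0.145]
wrist_force: [-0.4, 2.2, 5.6]
grip_width: 0.436
```

Run:
```python
from h import *
s=bot.observe();w=snap('scene','o.png');b=snap('wrist','p.png');print(s['clock'],s['eef_pos'],s['grip_width'],s['wrist_force'])
np.savez('p.npz',**{k:s[k] for k in('eef_pos','tcp_rot')})
W=np.zeros((540,800,3),np.uint8);W[:400,:480]=cv2.resize(cv2.imread('pics/o.png')[185:285,190:310],(480,400),interpolation=2);W[:,480:]=cv2.resize(cv2.imread('pics/p.png')[80:350,0:160],(320,540),interpolation=2);cv2.imwrite('pics/q.png',W)
```

```text
14.0 [ 0.56614225 -0.16392163  0.12594176] 0.43612819352098686 [-0.41615468  2.22945139  5.58051863]
```

View pics/q.png

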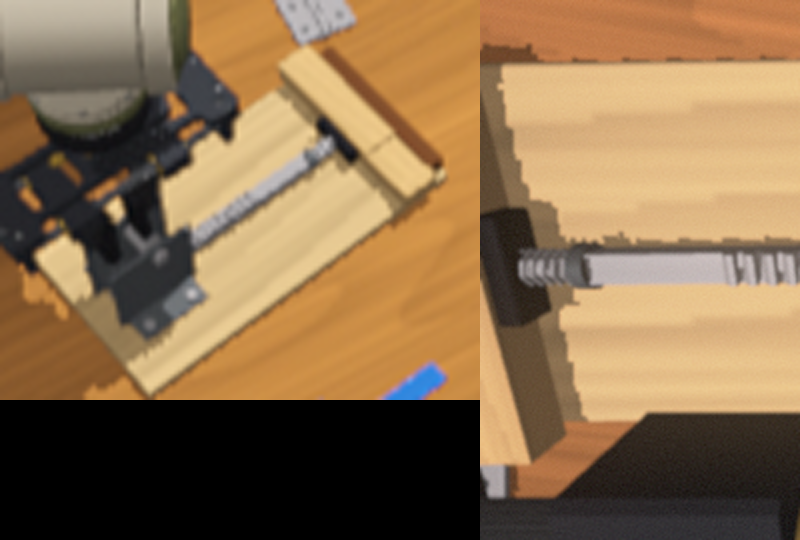

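Run:
```python
from h import *
i=cv2.imread('pics/i.png');p=cv2.imread('pics/p.png')
A=cv2.resize(i[170:250,30:130],(800,290),interpolation=2);B=cv2.resize(p[170:250,0:100],(800,290),interpolation=2)
A=cv2.resize(i[175:250,30:130],(0,0),fx=8,fy=4,interpolation=2);B=cv2.resize(p[175:250,0:100],(0,0),fx=8,fy=4,interpolation=2)
cv2.imwrite('pics/r.png',np.vstack([A,B]))
```

View pics/r.png

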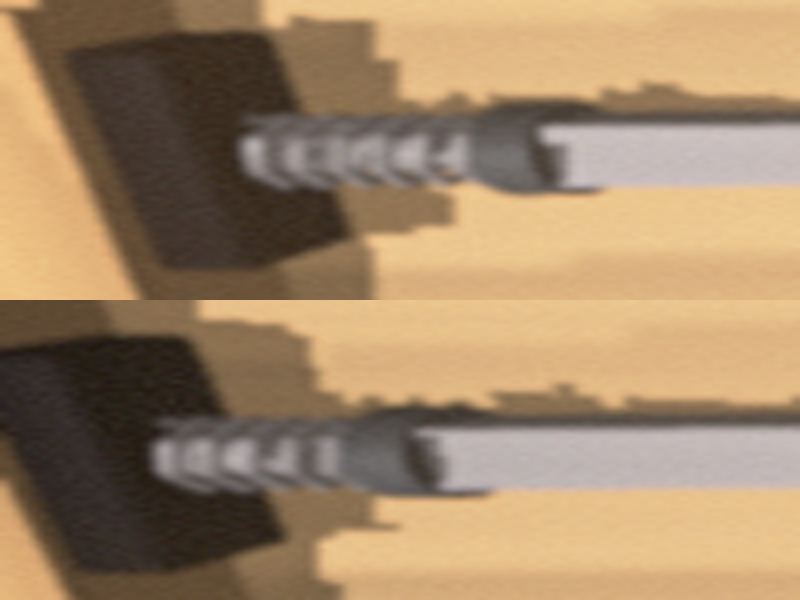

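From crop r.png, the spring was 29 px long when free (240–472 at 8x) and is now 24.4 px (150–345). That is about 3.3 mm of compression, or roughly 8 N, close to the formula's 6.8 N for 10 N on the pad. I'll raise the grip slightly and settle.

Call:
{"method": "send_rows", "body": {"deltas": [0,0,0,0,-1,0,0,0,0,-1,0,0,0,0,-1,0,0,0,0,-1,0,0,0,0,-1,0,0,0,0,-1], "grip_force": 12}}

```text
clock: 14.6
eef_pos: [0.5662, -0.1643, 0.126]
tcp_rot: [-3.142, -0.001, 0.145]
wrist_force: [1.0, 2.3, 5.8]
grip_width: 0.424
```

Run:
```python
from h import *
s=bot.observe();b=snap('wrist','s.png');o=snap('scene','t.png');print(s['clock'],s['eef_pos'],s['tcp_rot'],s['grip_width'],s['wrist_force'])
C=wcam(s);i=np.load('i.npz');p=np.load('p.npz')
f=lambda C,u0,u1,v:np.linalg.norm(ray('',(u0,v),.035,C)-ray('',(u1,v),.035,C))*1e3
print('free',f(wcam(i),30+240/8,30+472/8,212),'p',f(wcam(p),150/8,345/8,212))
A=cv2.resize(cv2.imread('pics/s.png')[175:250,0:100],(0,0),fx=8,fy=4,interpolation=2)
B=np.zeros((300,800,3),np.uint8);B[:,:360]=cv2.resize(cv2.imread('pics/t.png')[185:285,190:310],(360,300),interpolation=2)
cv2.imwrite('pics/u.png',np.vstack([A,B]))
```

```text
14.6 [ 0.56621095 -0.16434508  0.12596025] [-3.14150364e+00 -9.32935787e-04  1.44802260e-01] 0.42417931935020387 [1.03526052 2.33757647 5.79675324]
free 21.304763573906644 p 17.895013009055322
```

View pics/u.png

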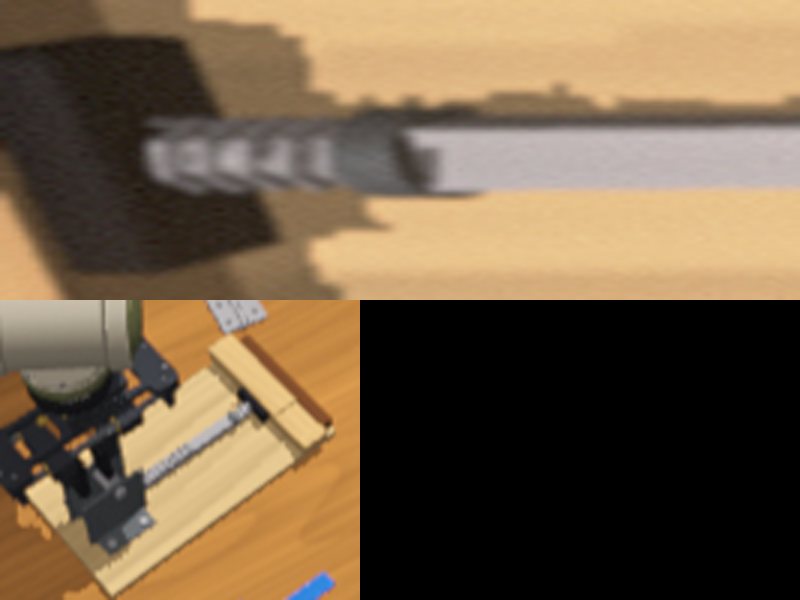

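The spring now spans columns 145–337 (at 8x), about 3.7 mm of compression or roughly 9 N. The slat lies flush on the fence and the trigger is held, so I'm handing in.

```bash
python3 -c "
from bench import bot
print(bot.close_job())"
```

```text
the job is handed in; nothing more can be done
None
```

I handed the job in at about 14.7 s on the robot's clock, with the slat pressed against the fence and the trigger still held squeezed. No verdict is reported.

- **Slat:** I took the middle-sized slat and laid it on the board along the fence, recess away from the robot and centred opposite the jaw, then let go of it.
- **Pumping:** four full trigger strokes brought the slat to within a few mm of the fence. A fifth, slower squeeze at 10 N grip loaded it, and I raised the grip to 12 N to finish.
- **Jaw force:** in the last pictures the jaw spring is about 3.5–3.7 mm compressed, or roughly 9 N. The formula gives about 9.6 N at that grip. I read the spring from image pixels, so allow about 1 mm (2–3 N) of error.
- **Slat at the end:** it looks flush with the fence in the last scene picture.
- **Trigger:** the grip opening stopped at about 37 mm, so the lever is part-way squeezed.
- **Force readings:** about 2 N sideways and 6 N vertical remained at the wrist, so the two fingers were not perfectly balanced. On the first full squeeze the lever finger alone carried about 14 N, so I re-centred after that.
- **Bystanders:** I planned the moves to stay clear of them and saw no contact. I did not measure their positions again at the end.

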